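Wedge the sensor plate flush in the test bay

TASK

Raise the test bay's sliding guard fully by the bar on its top; it stays up by itself. Then take the tapered wedge by its fin and slide it along the bench, nose first, under the guard into the wider of the two gaps beside the sensor plate (the one at the thin rail), pushing firmly but not roughly until the plate is pressed flush along the thick rail. Finish still gripping the wedge and keeping it pushed in, with the guard up, and leave the other things on the bench where they are.

Things in the scene. Friction and masses are not known exactly. Their poses are not given: they have to be found in the camera images.
- bay_origin (a point): test bay: open aluminium frame bolted to the bench, no floor, no sill. Point: on the bench under the middle of the guard; x points into the bay, y to its left, z up. Guide posts 18 x 14 mm, 180 mm high, at y = +-110 mm (feet to 143); side walls 20 mm high at y = +-108; a back stop pad 20 mm wide in the middle, face at x = 102 mm, on a bar at x = 122. The way in is along +x under the raised guard.
- guard (a joint): the guard's height in m: 0 closed, 0.08 fully up (above 0.06 counts). The guard is a framed clear pane, 200 mm wide, 8 mm thick, 94 mm tall, sliding straight up between the posts; lower edge 4 mm above the bench when closed, 84 mm when fully up. It stays where it is left; lifting takes about 9 N.
- guard_bar (a point): grip bar on the guard's top edge: 60 mm long along the bay's y, 12 mm thick along its x, 34 mm high, free on all sides above the pane. This point is its centre, 15 mm below the top of the bar, 117 mm above the bench when closed, and goes up with the guard.
- plate_center (a point): centre of the sensor plate, loose on the bench between the rails: 80 mm (x) by 72 mm (y) by 20 mm high, about 0.35 kg, slippery (friction 0.1, as the rails), steel disc on top. A round lug (radius 12) stands 9 mm out of each long side, 8 mm ahead of the middle (-x). Starts with its side 5 to 9 mm from the thick rail, its lug 19 to 23 mm from the thin rail; can slide back to the stop.
- rail_thick_top (a point): thick side rail, fixed in the bay left or right (swapped at random with the thin one): 60 mm wide (y), 30 mm high, from 14 to 110 mm behind the guard's plane, a 37 mm notch in its long sides taking the plate's lug. Point: on its top at mid width, 65 mm behind the guard's plane; axes like the bay's. When the plate's side is flush on it, the plate's centre is 66 mm from here along y.
- rail_thin_top (a point): thin side rail, fixed on the other side of the plate: 14 mm wide (y), 30 mm high, from 40 to 110 mm behind the guard's plane. The point is on its top at mid width, 65 mm behind the guard's plane; axes like the bay's.
- wedge_grip (a point): centre of the wedge's upright fin (50 mm along the wedge's x, 18 mm thick along y, top 70 mm above the bench), 50 mm above the bench as it lies: grip here. The wedge is a white plastic bar 30 mm high, about 0.25 kg, x towards the nose, reaching 30 mm behind this point and 190 mm ahead; 36 mm wide, but the last 75 mm taper evenly on both sides to 12 mm.
- wedge_nose (a point): middle of the wedge's blunt nose end (12 mm wide), 15 mm above its underside, 190 mm ahead of the fin's centre; axes like the wedge's. Pushed forward with about 8 to 15 N the wedge jams between lug and thin rail where it is 28 mm wide, 50 mm behind the nose, with the plate flush; the nose is then 88 to 102 mm behind the guard's plane. Unheld it may slip back.
- block_center (a point): bystander: short straight white bar 120 x 36 x 30 mm with a fin, no taper (not the wedge); the point is at its centre
- spare_plate_center (a point): bystander: spare plain plate 100 x 90 x 20 mm, lying out on the bench; the point is at its centre
- handpiece_center (a point): bystander: white handpiece, about 150 mm long, 36 mm high; the point is at its centre
- cup_center (a point): bystander: grey cup, 72 mm across, 80 mm high; the point is at its centre
- weight_center (a point): bystander: steel weight with a knob, 44 mm across, 48 mm high; the point is at its centre
Not all that is in view belongs to the job. Leave any purple or yellow look-alike of the part that bears wedge_grip alone.

How it is judged (in metres and radians):
On the way, in this order (a step that is already met when the one before it is completed fails the run):
1. the guard is raised fully (value of joint guard above 0.06 m), for 0.2 s.
2. the wedge's nose is under the guard, in the gap at the thin rail (x of wedge_nose in the frame of bay_origin above 0.055 m and y of wedge_nose in the frame of rail_thin_top between -0.035 and 0.035 m and height (world z) of wedge_nose below 0.03 m and value of joint guard above 0.06 m), for 0.1 s.
At the end, for the whole second after the job is handed in: Guard above 0.06 of 0.08 m; plate within 1.7 mm and 2 degrees of flush on the thick rail, pressed there by the wedge with over 1.5 N; wedge flat on the bench (within 7 mm), nose in the gap at the thin rail 75 mm or more behind the guard; fingers still on the wedge; all still (value of joint guard above 0.06 m and contact force between plate and rail_thick above 1.5 N and contact force between wedge and plate above 1.5 N and contact force between the fingers and wedge above 1 N and y of plate_center in the frame of rail_thick_top between -0.0677 and 0.0677 m and angle between the y axis of plate_center and the y axis of rail_thick_top, either way round below 0.035 rad and x of wedge_nose in the frame of bay_origin above 0.075 m and y of wedge_nose in the frame of rail_thin_top between -0.035 and 0.035 m and height (world z) of plate_center below 0.014 m and angle between wedge_nose's own z axis and vertical below 0.08 rad and height (world z) of wedge_nose below 0.022 m and linear speed of each of wedge, plate below 0.01 m/s); the arm keeps its last pose, push and grip.
It fails at once if a bystander was moved more than 40 mm (distance of any of block_center, spare_plate_center, handpiece_center, cup_center, weight_center from where it was at the start of the episode above 0.04 m).
It fails at once if the plate was pressed harder than 80 N (contact force between plate and rail_thick above 80 N).
It also fails if it takes over 69 s, if anything falls off the work surface, if the arm or the gripper's body presses on something with over 40 N, if the wrist force passes 120 N, or if a joint passes its speed limit or range.

ROBOT

A 6-joint arm with a two-finger parallel gripper is mounted at the origin on the work surface. World frame = base frame: x ahead of the robot, y to its left, z up, the work surface at z = 0. Lengths are in mm, angles in rad, forces in N, time in s.
With the tool pointing down it reaches from about 250 to 800 mm from the base axis. Payload 3.9 kg.
Tool frame: the origin (TCP) lies at the very end of the fingers, on their centre line; the grasp point (between the pads) lies manip.grip_depth behind it (manip.grip_depth is the distance from the TCP to the grasp point, in mm); z points along the fingers, y is the direction in which the jaws open and shut (so a half turn about z gives the same grasp; the last joint's range is limited). The gripper opens to 85 mm and grips with 20 to 120 N. Pads are 22 mm wide; open, the fingers measure 114 mm over their backs; the gripper's body (76 mm by 85 mm) begins 54 mm behind the grasp point. The pads swing forward as they close: fully open they stand 13 mm farther back than shut.
Start: joints at [0, 0.26, -0.138, 1.173, 0, 1.571], TCP at [524.991, -0, 231.304] pointing down, gripper open.
Joint ranges: [-2.78, 2.78], [-0.83, 1.72], [-1.28, 1.37], [-1.9, 2.12], [-1.57, 1.48], [-3.14, 3.14]. Speed limits (rad/s): [2.57, 2.57, 3.14, 3.14, 3.14, 3.14].

INTERFACE

Orientations are given as a rotation vector (axis times angle).
In Python, from workcell import manip gives the robot as it stands. The module is installed in compiled form; this text tells all that it offers.
- The arm moves only by the tool play_rows, never from a script. Its argument "steps" is a list of rows, each a list of 3 entries, a list of its own where there are three numbers: the shift along the tool's x, y, z in mm, then the turn, a rotation vector about the tool's x, y, z in rad, then the closure in counts, from 0 (fully open) to 255 (shut). In form: [[[tx, ty, tz], [wx, wy, wz], grip], ...]. A call has 1 to 20 rows; each row shifts and turns the commanded pose from where the row before left it, along the tool's axes as they then stand; what a row does not reach is not made up. A row lasts 1/10 s, in which the tool goes at most 50 mm and 8.59 degrees, less where a joint would pass 70% of its speed; a pose out of reach is approached as far as the arm can. A call is refused whole if a number of a shift passes 50 or a number of a turn 0.15, either way. A call with a gripper value outside its range is refused whole. The fingers move at their own pace and stop on an object; "newtons" is the grip in N (left out, the last holds). Time passes only in rows, so rows that do not move let the fingers close. It gives the time, the measured TCP pose, the force and the opening at its end, in the units of the state.
- manip.observe(): the state, without advancing time (a new reading comes with each control period).
- manip.get_image(name): name is "scene" or "side" or "wrist"; returns the picture (420x560x3 uint8, blue, green, red); there is no depth.
- manip.calibration(name): a dict with "vertical_fov" (degrees; the focal length in pixels is half the picture's height over the tangent of half this angle, whatever the lens; pixels are square), "cx", "cy" (the principal point, pixels), "k1" (the pictures are not rectified: a ray, as slopes to the right and down, at radius r is drawn at 1 + k1 r^2 times it, then the intrinsics apply), "origin" and "attitude" of the camera in the world; the wrist camera has in their place "hand_eye" (4x4, takes a point from camera to tool coordinates, whose origin is the TCP and whose axes are the flange's). Camera axes: x right, y down, z forward; pixel columns grow to the right and rows downward; lengths in mm; the calibration is good to about 2 mm. A picture is of the moment at which its call begins: read the wrist's pose just before it. calibration takes no time and is no camera call.
- manip.hand_in(): hands the job in, once; it reports no verdict.
The state is a dict: "clock": time; "q": joint angles; "qd": joint speeds; "joint_torque": joint torques, N m; "position": TCP position; "eef_rot": TCP orientation; "contact_force": force on the tool from outside, world axes, zero at the start; "wrist_torque": the same for the moment, N m; "opening": finger opening in mm.
Only numpy, scipy, OpenCV 4.12 (cv2) and the standard library are available. Lean on these libraries where they do the work, as an engineer would, in place of code of your own. Each camera call takes 0.05 s, during which the arm holds its last target.

## Working session

There is one attempt and no reset: what is moved stays moved. The work goes in short steps, Python scripts to look and compute and a tool call to move; the robot and the scene stay as the last step left them, time stands still between calls to the robot, and variables do not carry over. Pictures are saved under pics/ and viewed, and the job is handed in when it is done.

Besides the shell and the picture viewer there is one more tool, called after "Emit:" as name(argument=value, ...) on one line, values as JSON. play_rows: Moves the arm, as the interface text tells. Its arguments: {"type":"object","properties":{"steps":{"type":"array"},"newtons":{"type":"number"}},"required":["steps"]}

```bash
mkdir -p pics; cat > h.py <<'E'
import numpy as np, cv2
from scipy.spatial.transform import Rotation as R
from workcell import manip
def cal(n,st=None):
    c=manip.calibration(n); f=210/np.tan(np.radians(c['vertical_fov'])/2)
    if n=='wrist':
        T=np.array(c['hand_eye']); Rt=R.from_rotvec(st['eef_rot']).as_matrix()
        o=Rt@T[:3,3]+np.array(st['position']); A=Rt@T[:3,:3]
    else:
        o=np.array(c['origin']); A=np.array(c['attitude'])
        if A.size==3: A=R.from_rotvec(A).as_matrix()
    return f,c['cx'],c['cy'],c['k1'],o,A
def ray(C,u,v):
    f,cx,cy,k,o,A=C
    d=np.array([(u-cx)/f,(v-cy)/f]); s=d.copy()
    for _ in range(20): s=d/(1+k*(s@s))
    return A@np.array([s[0],s[1],1])
def onz(C,u,v,z):
    d=ray(C,u,v); return C[4]+d*(z-C[4][2])/d[2]
def proj(C,p):
    f,cx,cy,k,o,A=C; q=A.T@(np.array(p)-o); s=q[:2]/q[2]; s=s*(1+k*(s@s)); return s*f+[cx,cy]
E
python3 - <<'E'
from h import *
st=manip.observe();print(st, manip.grip_depth)
for n in ['scene','side','wrist']:
    im=manip.get_image(n);cv2.imwrite(f'pics/{n}0.png',im)
    print(n,manip.calibration(n))
E
```

```text
{'clock': 0.0, 'q': array([ 4.76607800e-06,  2.60682897e-01, -1.39417109e-01,  1.17271170e+00,
       -1.72282340e-05,  1.57080094e+00]), 'qd': array([ 0.0019124 , -0.00132815,  0.00040453, -0.00098489, -0.00132422,
       -0.00017531]), 'joint_torque': array([-3.22425103e-04, -4.05677426e+01,  2.53926122e+01,  1.89446745e-02,
       -4.02533055e-05,  2.61086342e-05]), 'position': array([ 5.24288781e+02, -3.02112494e-03,  2.30447337e+02]), 'eef_rot': array([-2.22044164, -2.22044201,  0.00225665]), 'contact_force': array([-0.73222447,  0.72614189,  0.22429936]), 'wrist_torque': array([ 0.01096206, -0.0228793 ,  0.01273044]), 'opening': 85.30044359191567} 18.700000000000003
scene {'vertical_fov': 55.17049796335069, 'cx': 274.23148967130703, 'cy': 204.0740094916588, 'k1': -0.1124211301751181, 'origin': array([ 951.57855727,  402.98355094, 1001.01073077]), 'attitude': array([-1.20919492, -2.49230045,  0.75751631])}
side {'vertical_fov': 43.33307464923841, 'cx': 269.533475515105, 'cy': 207.19165300967848, 'k1': -0.08894913134428481, 'origin': array([ 244.2335141 , -870.0285622 , 1043.94111134]), 'attitude': array([-2.34173583,  0.30600409, -0.12770767])}
wrist {'vertical_fov': 68.25040688035463, 'cx': 279.3014460952145, 'cy': 209.51744375957156, 'k1': -0.022795121287587816, 'hand_eye': array([[-5.60956840e-05, -9.55064753e-01, -2.96397224e-01,
         7.59572826e+01],
       [ 9.99999969e-01, -1.25721377e-04,  2.15846736e-04,
        -7.39726785e-01],
       [-2.43411077e-04, -2.96397202e-01,  9.55064730e-01,
        -1.41747443e+02],
       [ 0.00000000e+00,  0.00000000e+00,  0.00000000e+00,
         1.00000000e+00]])}
```

View pics/scene0.png

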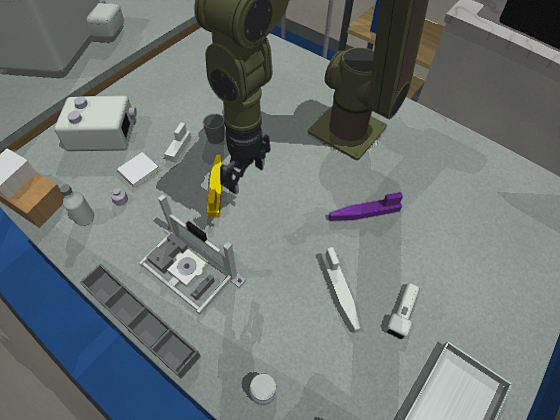

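View pics/side0.png

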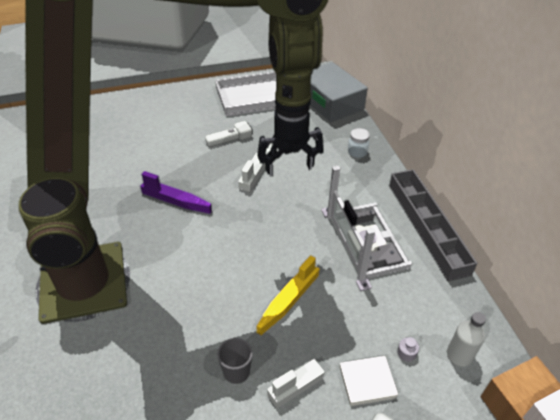

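View pics/wrist0.png

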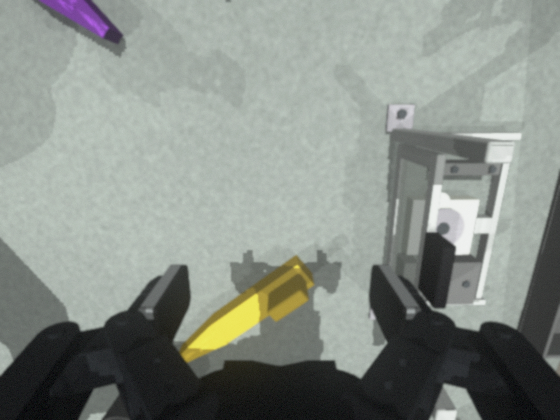

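```bash
python3 - <<'E'
import cv2
a=cv2.imread('pics/scene0.png')
cv2.imwrite('pics/z1.png',cv2.resize(a[180:330,120:260],None,fx=4,fy=4,interpolation=cv2.INTER_CUBIC))
cv2.imwrite('pics/z2.png',cv2.resize(a[230:350,300:440],None,fx=5,fy=5,interpolation=cv2.INTER_CUBIC))
b=cv2.imread('pics/side0.png')
cv2.imwrite('pics/z3.png',cv2.resize(b[150:300,300:440],None,fx=4,fy=4,interpolation=cv2.INTER_CUBIC))
E
```

```text
(no output)
```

View pics/z1.png

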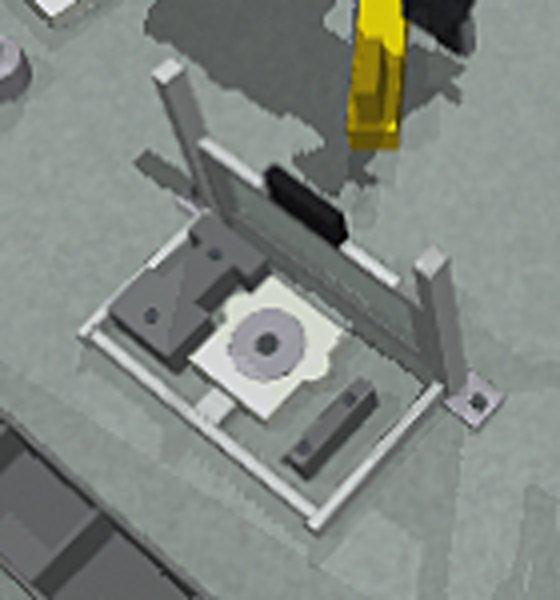

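View pics/z2.png

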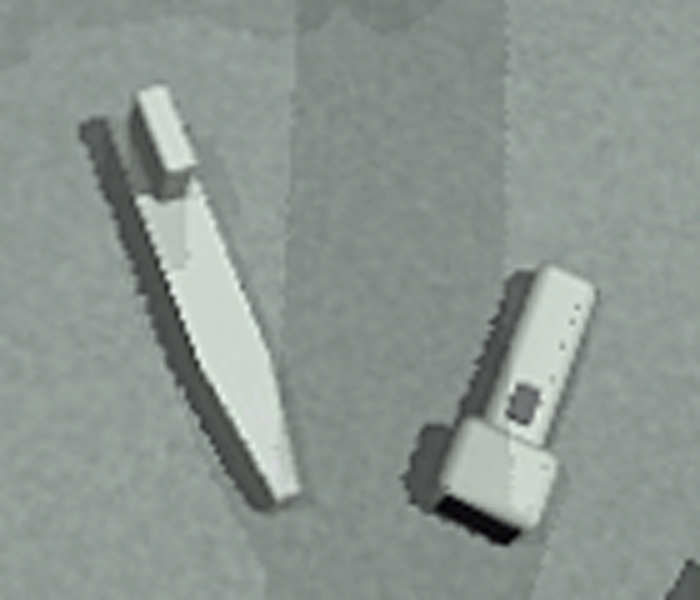

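View pics/z3.png

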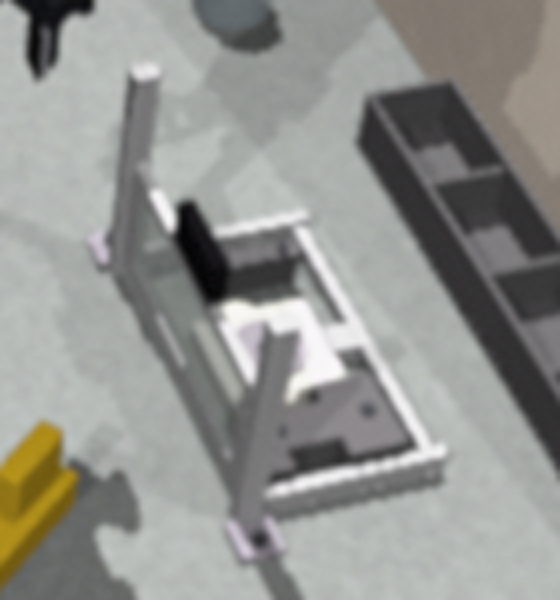

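```bash
cat > m.py <<'E'
from h import *
S=cal('scene');D=cal('side')
z1=lambda u,v:(120+u/4,180+v/4)
z2=lambda u,v:(300+u/5,230+v/5)
z3=lambda u,v:(300+u/4,150+v/4)
def sp(n,uv,z,C=S): print(n,onz(C,*uv,z).round(1))
sp('postR S',z1(170,70),180);sp('postL S',z1(432,262),180)
sp('postL D',z3(145,71),180,D);sp('postR D',z3(280,332),180,D)
for n,p in dict(pFinBackL=(152,87),b=(135,97),c=(172,172),d=(195,163)).items(): sp('fin '+n,z2(*p),70)
for n,p in dict(noseR=(278,503),noseL=(299,490),shR=(200,362),shL=(270,355)).items(): sp(n,z2(*p),30)
for n,p in dict(a=(285,460),b=(308,475),c=(358,380),d=(377,390)).items(): sp('thin '+n,z1(*p),30)
for n,p in dict(bar0=(270,172),bar1=(342,222)).items(): sp(n,z1(*p),132)
for n,p in dict(bR=(85,333),bL=(316,525)).items(): sp(n,z1(*p),20)
sp('disc',z1(267,345),20)
for n,p in dict(c1=(192,358),c2=(265,418),c3=(342,330)).items(): sp('plate '+n,z1(*p),20)
for n,p in dict(c1=(110,308),c2=(180,365)).items(): sp('thick '+n,z1(*p),30)
E
python3 m.py
```

```text
postR S [ 664.4 -163.4  180. ]
postL S [663.2  55.8 180. ]
postL D [663.4  53.3 180. ]
postR D [ 660.2 -173.   180. ]
fin pFinBackL [462.3 223.2  70. ]
fin b [472.8 219.4  70. ]
fin c [496.9 258.6  70. ]
fin d [485.4 265.2  70. ]
noseR [594.9 393.   30. ]
noseL [583.  397.8  30. ]
shR [557.5 322.6  30. ]
shL [532.4 348.9  30. ]
thin a [776.5  14.   30. ]
thin b [774.5  32.4  30. ]
thin c [706.4  12.6  30. ]
thin d [703.8  27.1  30. ]
bar0 [662.3 -87.9 132. ]
bar1 [660.3 -26.9 132. ]
bR [ 795.4 -159.5   20. ]
bL [793.7  55.5  20. ]
disc [723.5 -56.6  20. ]
plate c1 [762.1 -89.1  20. ]
plate c2 [762.  -20.6  20. ]
plate c3 [683.8 -24.8  20. ]
thick c1 [ 773.5 -154.5   30. ]
thick c2 [772.6 -86.7  30. ]
```

```bash
python3 - <<'E'
from h import *
for n in ['side','scene','wrist']:
    im=cv2.imread(f'pics/{n}0.png');h=cv2.cvtColor(im,cv2.COLOR_BGR2HSV)
    m=cv2.inRange(h,(18,140,60),(35,255,255));k,_,st,_=cv2.connectedComponentsWithStats(m)
    C=cal(n,manip.observe())
    c=max(cv2.findContours(m,0,2)[0],key=cv2.contourArea)
    p=cv2.approxPolyDP(c,4,True)[:,0]
    print(n,[(tuple(q),tuple(onz(C,*q,15)[:2].round())) for q in p])
E
```

```text
side [((np.int32(313), np.int32(257)), (np.float64(569.0), np.float64(-79.0))), ((np.int32(271), np.int32(302)), (np.float64(432.0), np.float64(-183.0))), ((np.int32(257), np.int32(325)), (np.float64(385.0), np.float64(-235.0))), ((np.int32(258), np.int32(333)), (np.float64(382.0), np.float64(-256.0))), ((np.int32(279), np.int32(319)), (np.float64(437.0), np.float64(-232.0))), ((np.int32(317), np.int32(276)), (np.float64(560.0), np.float64(-138.0)))]
scene [((np.int32(220), np.int32(155)), (np.float64(374.0), np.float64(-255.0))), ((np.int32(210), np.int32(175)), (np.float64(454.0), np.float64(-224.0))), ((np.int32(208), np.int32(217)), (np.float64(571.0), np.float64(-122.0))), ((np.int32(219), np.int32(216)), (np.float64(549.0), np.float64(-99.0)))]
wrist [((np.int32(295), np.int32(258)), (np.float64(543.0), np.float64(-99.0))), ((np.int32(286), np.int32(265)), (np.float64(532.0), np.float64(-109.0))), ((np.int32(293), np.int32(266)), (np.float64(541.0), np.float64(-111.0))), ((np.int32(268), np.int32(284)), (np.float64(509.0), np.float64(-137.0))), ((np.int32(267), np.int32(279)), 
[... 766 characters left out ...]
0), np.float64(-143.0))), ((np.int32(293), np.int32(291)), (np.float64(541.0), np.float64(-147.0))), ((np.int32(287), np.int32(285)), (np.float64(534.0), np.float64(-138.0))), ((np.int32(290), np.int32(288)), (np.float64(537.0), np.float64(-143.0))), ((np.int32(282), np.int32(288)), (np.float64(527.0), np.float64(-143.0))), ((np.int32(283), np.int32(293)), (np.float64(528.0), np.float64(-150.0))), ((np.int32(277), np.int32(289)), (np.float64(520.0), np.float64(-144.0))), ((np.int32(297), np.int32(273)), (np.float64(546.0), np.float64(-121.0))), ((np.int32(307), np.int32(287)), (np.float64(560.0), np.float64(-141.0))), ((np.int32(312), np.int32(284)), (np.float64(566.0), np.float64(-137.0)))]
```

Emit:
play_rows(steps=[[[-28,46,0],[0,0,0],0],[[-29,46,0],[0,0,0],0],[[0,44,0],[0,0,0],0],[[0,0,0],[0,0,0],0],[[0,0,0],[0,0,0],0],[[0,0,0],[0,0,0],0]], newtons=40)

```text
clock: 0.75
position: [652.9, -52.4, 231.0]
eef_rot: [-2.22, -2.221, 0.002]
contact_force: [-0.3, 0.7, 0.4]
opening: 85.3
```

```bash
python3 - <<'E'
from h import *
st=manip.observe(); print(st['position'],st['qd'].round(3))
im=manip.get_image('wrist');cv2.imwrite('pics/w1.png',im); np.save('w1.npy',np.r_[st['position'],st['eef_rot']])
E
```

```text
[652.85328206 -52.42573081 230.96462685] [ 0.003 -0.025 -0.011 -0.003  0.003  0.   ]
```

View pics/w1.png

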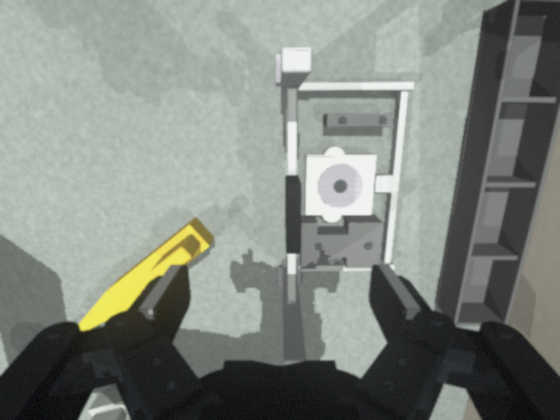

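```bash
python3 - <<'E'
from h import *
v=np.load('w1.npy');C=cal('wrist',dict(position=v[:3],eef_rot=v[3:]))
for n,u,w,z in [('bar',286,177,132),('bar',301,177,132),('bar',286.5,252,132),('bar',301,252,132),('post',282,49,180),('post',311,49,180),('plate',306,156,20),('plate',376,154,20),('plate',377,214,20),('plate',306,217,20),('disc',340,185,20),('thin',324,115,30),('thin',324,127,30),('thin',386,115,30),('thin',386,126,30),('thickinner',305,218,30),('thickinner',382,217,30),('stop',376,183,20),('barL',413,87,20),('barR',390,268,20)]: print(n,onz(C,u,w,z).round(1))
E
```

```text
bar [657.3 -24.3 132. ]
bar [669.1 -24.3 132. ]
bar [658.1 -89.  132. ]
bar [670.4 -88.9 132. ]
post [653.6  58.5 180. ]
post [669.9  58.5 180. ]
plate [682.  -22.5  20. ]
plate [761.2 -20.   20. ]
plate [769.  -91.5  20. ]
plate [683.9 -95.3  20. ]
disc [722.5 -56.   20. ]
thin [699.2  22.2  30. ]
thin [699.7   9.8  30. ]
thin [765.1  22.4  30. ]
thin [766.3  11.1  30. ]
thickinner [681.9 -93.1  30. ]
thickinner [771.9 -91.9  30. ]
stop [764.3 -53.5  20. ]
barL [794.7  51.3  20. ]
barR [ 792.4 -163.6   20. ]
```

Emit:
play_rows(steps=[[[-4,10,10],[0,0,0],0],[[0,0,40],[0,0,0],0],[[0,0,40],[0,0,0],0],[[0,0,37],[0,0,0],0],[[0,0,0],[0,0,0],0],[[0,0,0],[0,0,0],0],[[0,0,0],[0,0,0],0]])

```text
clock: 1.5
position: [665.8, -56.8, 107.0]
eef_rot: [2.219, 2.219, 0.004]
contact_force: [-0.5, -0.5, 0.0]
opening: 85.4
```

Emit:
play_rows(steps=[[[0,-2,3],[0,0,0],0],[[0,0,0],[0,0,0],120],[[0,0,0],[0,0,0],255],[[0,0,0],[0,0,0],255],[[0,0,0],[0,0,0],255],[[0,0,0],[0,0,0],255],[[0,0,0],[0,0,0],255],[[0,0,0],[0,0,0],255],[[0,0,0],[0,0,0],255],[[0,0,0],[0,0,0],255]], newtons=40)

```text
clock: 2.5
position: [663.6, -56.6, 101.6]
eef_rot: [2.219, 2.221, 0.003]
contact_force: [5.1, 0.0, -0.5]
opening: 11.7
```

Gripped at 11.7 mm, which fits the 12 mm bar. Next I lift.

Emit:
play_rows(steps=[[[0,0,-5],[0,0,0],255],[[0,0,-10],[0,0,0],255],[[0,0,-10],[0,0,0],255],[[0,0,-10],[0,0,0],255],[[0,0,-10],[0,0,0],255],[[0,0,-10],[0,0,0],255],[[0,0,-10],[0,0,0],255],[[0,0,-8],[0,0,0],255],[[0,0,-4],[0,0,0],255],[[0,0,-2],[0,0,0],255],[[0,0,0],[0,0,0],255],[[0,0,0],[0,0,0],255],[[0,0,0],[0,0,0],255]])

```text
clock: 3.8
position: [663.3, -56.6, 172.2]
eef_rot: [-2.218, -2.22, 0.004]
contact_force: [17.2, -1.1, -34.7]
opening: 11.3
```

```bash
python3 - <<'E'
from h import *
st=manip.observe(); print(st['position'],st['contact_force'],st['opening'])
im=manip.get_image('side');cv2.imwrite('pics/s2.png',im[100:310,240:520].repeat(2,0).repeat(2,1))
E
```

```text
[663.27079616 -56.6085473  172.15741256] [ 17.22732644  -1.10708568 -34.72631848] 11.272751815161868
```

View pics/s2.png

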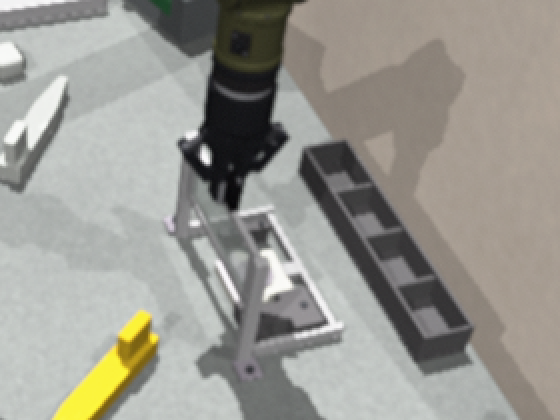

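Emit:
play_rows(steps=[[[0,2,0],[0,0,0],255],[[0,1,0],[0,0,0],255],[[0,0,0],[0,0,0],255],[[0,0,0],[0,0,0],255]])

```text
clock: 4.25
position: [663.2, -56.6, 172.2]
eef_rot: [-2.216, -2.217, 0.01]
contact_force: [8.8, -0.7, -29.3]
opening: 11.4
```

Emit:
play_rows(steps=[[[0,2,0],[0,0,0],255],[[0,0,3],[0,0,0],200],[[0,0,0],[0,0,0],0],[[0,0,0],[0,0,0],0],[[0,0,0],[0,0,0],0],[[0,0,0],[0,0,0],0],[[0,0,0],[0,0,0],0],[[0,0,0],[0,0,0],0]])

```text
clock: 5.05
position: [667.1, -56.7, 177.8]
eef_rot: [2.221, 2.221, 0.001]
contact_force: [0.7, -0.7, -0.1]
opening: 85.0
```

Emit:
play_rows(steps=[[[0,0,-30],[0,0,0],0],[[0,0,-30],[0,0,0],0],[[0,-40,-20],[0,0,0],0],[[0,-45,-5],[0,0,0],0],[[0,-45,0],[0,0,0],0],[[20,-40,0],[0,0,0],0],[[0,0,0],[0,0,0],0]])

```text
clock: 5.75
position: [489.9, -35.3, 262.0]
eef_rot: [-2.217, -2.219, 0.005]
contact_force: [0.9, 0.5, -0.1]
opening: 85.2
```

```bash
python3 - <<'E'
from h import *
st=manip.observe(); print(st['position'],st['contact_force'],st['opening'])
im=manip.get_image('side');cv2.imwrite('pics/s3.png',cv2.resize(im[140:300,300:440],None,fx=4,fy=3.7,interpolation=2))
cv2.imwrite('pics/s3f.png',im)
im=manip.get_image('scene');cv2.imwrite('pics/c3.png',cv2.resize(im[170:320,120:260],None,fx=4,fy=4,interpolation=2))
E
```

```text
[489.9435777  -35.27455107 262.02163873] [ 0.91023774  0.50242631 -0.07674671] 85.16970197170389
```

View pics/s3.png

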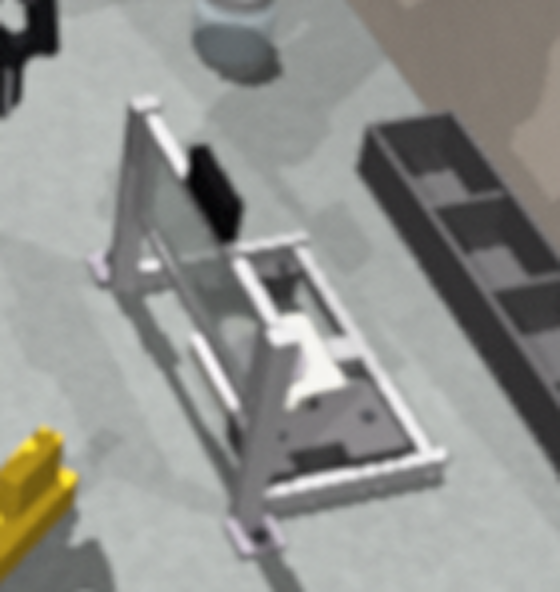

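View pics/c3.png

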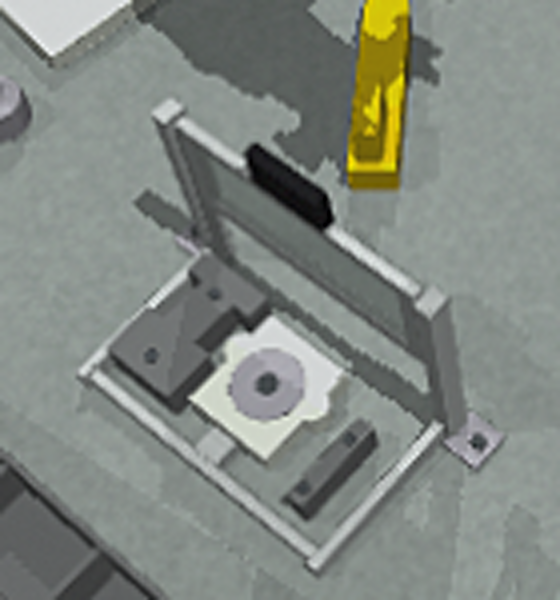

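```bash
python3 - <<'E'
from h import *
S=cal('scene')
for u,v in [(250,150),(325,200)]:
    uv=(120+u/4,170+v/4);d=ray(S,*uv);t=(663.5-S[4][0])/d[0];print(S[4]+t*d)
st=manip.observe();print(st['q'].round(3))
im=manip.get_image('wrist');cv2.imwrite('pics/w3.png',im)
E
```

```text
[663.5        -86.38263587 205.69584939]
[663.5        -23.01369351 212.84240654]
[-0.073  0.2   -0.135  1.234 -0.     1.497]
```

Emit:
play_rows(steps=[[[45,0,0],[0,0,0],0],[[45,0,0],[0,0,0],0],[[45,0,0],[0,0,0],0],[[45,0,0],[0,0,0],0],[[45,0,0],[0,0,0],0],[[45,-10,0],[0,0,0],0],[[0,0,0],[0,0,-0.15],0],[[0,0,0],[0,0,-0.15],0],[[0,0,0],[0,0,-0.15],0],[[0,0,0],[0,0,-0.15],0],[[0,0,0],[0,0,-0.15],0],[[0,0,0],[0,0,-0.15],0]])

```text
clock: 7.1
position: [489.0, 234.1, 262.1]
eef_rot: [1.025, 2.969, 0.001]
contact_force: [0.6, 0.2, 0.1]
opening: 85.1
```

```bash
python3 - <<'E'
from h import *
st=manip.observe(); print(st['position'],st['q'].round(3)); M=R.from_rotvec(st['eef_rot']).as_matrix(); print(np.degrees(np.arctan2(M[1,0],M[0,0])),M[:,2])
E
```

```text
[489.04762091 234.07934825 262.10250331] [ 0.446  0.278 -0.032  1.259 -0.     1.111]
141.90798380826283 [ 1.06763761e-03  3.93886919e-04 -9.99999353e-01]
```

Emit:
play_rows(steps=[[[0,0,0],[0,0,-0.15],0],[[0,0,0],[0,0,-0.15],0],[[0,0,0],[0,0,-0.15],0],[[0,0,0],[0,0,-0.15],0],[[0,0,0],[0,0,-0.15],0],[[0,0,0],[0,0,-0.15],0],[[0,0,0],[0,0,-0.15],0],[[0,0,0],[0,0,-0.15],0],[[0,0,0],[0,0,-0.15],0],[[0,0,0],[0,0,-0.15],0],[[0,0,0],[0,0,-0.11],0],[[0,0,0],[0,0,0],0],[[0,0,0],[0,0,0],0]])

```text
clock: 8.4
position: [488.3, 233.7, 262.1]
eef_rot: [-1.418, 2.803, -0.0]
contact_force: [0.6, 0.0, 0.9]
opening: 85.4
```

```bash
python3 - <<'E'
from h import *
st=manip.observe(); print(st['position'],st['q'].round(3)); M=R.from_rotvec(st['eef_rot']).as_matrix(); print(np.degrees(np.arctan2(M[1,0],M[0,0])))
im=manip.get_image('wrist');cv2.imwrite('pics/w4.png',im); np.save('w4.npy',np.r_[st['position'],st['eef_rot']])
E
```

```text
[488.277221   233.7492958  262.10277398] [ 0.447  0.277 -0.034  1.259 -0.    -0.49 ]
-126.33356625032165
```

View pics/w4.png

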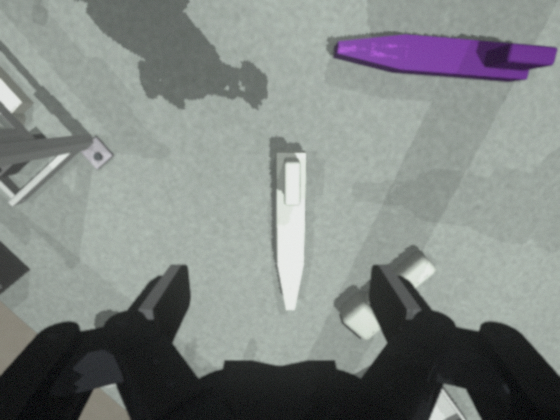

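```bash
python3 - <<'E'
from h import *
v=np.load('w4.npy');C=cal('wrist',dict(position=v[:3],eef_rot=v[3:]))
M=R.from_rotvec(v[3:]).as_matrix()
f=[onz(C,u,w,70) for u,w in [(285,163),(299,162),(300,205),(286,205)]]
n=[onz(C,u,w,30) for u,w in [(284,310),(297,310)]]
t=[onz(C,u,w,30) for u,w in [(277,153),(306,153)]]
fc=np.mean(f,0);nc=np.mean(n,0);tc=np.mean(t,0)
print(np.round(f,1),fc,nc,tc);d=nc-fc;d[2]=0;print(np.linalg.norm(d),np.degrees(np.arctan2(d[1],d[0])))
d=nc-tc;print(np.linalg.norm(d),np.degrees(np.arctan2(d[1],d[0])))
print(M.T@(fc-v[:3]))
E
```

```text
[[468.2 218.   70. ]
 [455.4 226.   70. ]
 [482.4 266.2  70. ]
 [495.1 256.9  70. ]] [475.3028533  241.75948833  70.        ] [586.98940767 395.71231609  30.        ] [457.98754082 218.31789863  30.        ]
190.19821135992754 54.04063194375182
219.34051380942333 53.97521555486472
[  1.32365995  15.25577066 192.09758603]
```

Emit:
play_rows(steps=[[[1,14,20],[0,0,0],0],[[0,0,45],[0,0,0],0],[[0,0,45],[0,0,0],0],[[0,0,45],[0,0,0],0],[[0,0,40],[0,0,0],0],[[0,0,30],[0,0,0],0],[[0,0,0],[0,0,0],0],[[0,0,0],[0,0,0],0],[[0,0,0],[0,0,0],0]])

```text
clock: 9.35
position: [476.9, 241.7, 39.2]
eef_rot: [-1.419, 2.799, -0.0]
contact_force: [-0.2, 0.1, 0.4]
opening: 85.4
```

```bash
python3 - <<'E'
from h import *
st=manip.observe(); print(st['position'],st['contact_force'])
im=manip.get_image('wrist');cv2.imwrite('pics/w5.png',im)
E
```

```text
[476.94897247 241.69928923  39.18798811] [-0.24006925  0.11014905  0.41657838]
```

View pics/w5.png

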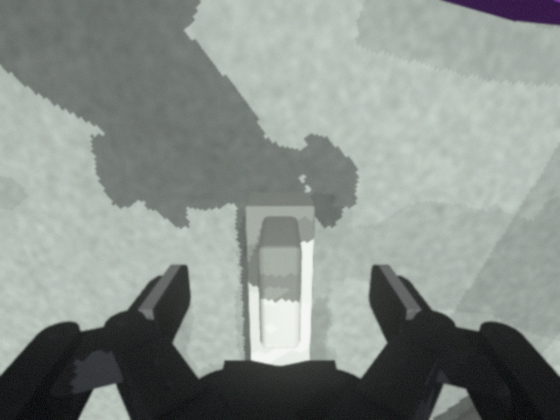

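Emit:
play_rows(steps=[[[0,0,3],[0,0,0],0],[[0,0,0],[0,0,0],120],[[0,0,0],[0,0,0],255],[[0,0,0],[0,0,0],255],[[0,0,0],[0,0,0],255],[[0,0,0],[0,0,0],255],[[0,0,0],[0,0,0],255],[[0,0,0],[0,0,0],255],[[0,0,0],[0,0,0],255],[[0,0,0],[0,0,0],255]], newtons=60)

```text
clock: 10.4
position: [475.2, 240.8, 34.4]
eef_rot: [-1.421, 2.801, -0.0]
contact_force: [0.8, -0.5, 2.2]
opening: 17.2
```

```bash
python3 - <<'E'
from h import *
for n in ['side','scene']:
    im=cv2.imread(f'pics/{n}0.png');h=cv2.cvtColor(im,cv2.COLOR_BGR2HSV)
    m=cv2.inRange(h,(130,100,40),(160,255,255))
    C=cal(n)
    c=max(cv2.findContours(m,0,2)[0],key=cv2.contourArea)
    p=cv2.approxPolyDP(c,4,True)[:,0]
    print(n,[tuple(onz(C,*q.astype(float),15)[:2].round().tolist()) for q in p])
C=cal('scene');print('jar',onz(C,262,380,40))
E
```

```text
side [(182.0, 355.0), (177.0, 267.0), (347.0, 144.0), (349.0, 184.0)]
scene [(146.0, 287.0), (336.0, 146.0), (358.0, 158.0), (208.0, 302.0)]
jar [826.62871237 286.19528253  40.        ]
```

Emit:
play_rows(steps=[[[0,0,0],[0,0,0.1],255],[[0,0,0],[0,0,0.14],255],[[0,0,0],[0,0,0.14],255],[[0,0,0],[0,0,0.14],255],[[0,0,0],[0,0,0.14],255],[[0,0,0],[0,0,0.14],255],[[0,0,0],[0,0,0.1],255],[[0,0,0],[0,0,0.03],255],[[0,0,0],[0,0,0],255],[[0,0,0],[0,0,0],255]])

```text
clock: 11.4
position: [475.3, 241.2, 34.4]
eef_rot: [-0.017, 3.141, 0.002]
contact_force: [-0.4, 1.4, 1.2]
opening: 17.7
```

Emit:
play_rows(steps=[[[20,-15,0],[0,0,0],255],[[10,-25,0],[0,0,0],255],[[0,-25,0],[0,0,0],255],[[0,-25,0],[0,0,0],255],[[0,-25,0],[0,0,0],255],[[0,-25,0],[0,0,0],255],[[0,-25,0],[0,0,0],255],[[0,-25,0],[0,0,0],255],[[0,-25,0],[0,0,0],255],[[0,-20,0],[0,0,0],255],[[0,-5,0],[0,0,0],255],[[0,0,0],[0,0,0],255],[[0,0,0],[0,0,0],255]])

```text
clock: 12.7
position: [447.2, -0.3, 34.5]
eef_rot: [0.014, -3.141, 0.005]
contact_force: [-1.4, -4.0, 5.3]
opening: 17.1
```

```bash
python3 - <<'E'
from h import *
st=manip.observe(); print(st['position'],st['q'].round(3),st['contact_force'].round(1),st['opening']); M=R.from_rotvec(st['eef_rot']).as_matrix(); print(np.degrees(np.arctan2(M[1,0],M[0,0])),M[:,2])
im=manip.get_image('scene');cv2.imwrite('pics/c6f.png',im);cv2.imwrite('pics/c6.png',cv2.resize(im[170:320,140:310],None,fx=4,fy=4,interpolation=2))
np.save('w6.npy',np.r_[manip.observe()['position'],manip.observe()['eef_rot']])
im=manip.get_image('wrist');cv2.imwrite('pics/w6.png',im)
E
```

```text
[ 4.47175884e+02 -3.29897304e-01  3.44641944e+01] [ 0.002  0.316 -0.644  0.61  -0.003 -0.007] [-1.4 -4.   5.3] 17.097349611924813
-179.49264217845538 [-2.03796716e-04 -3.17520569e-03 -9.99994938e-01]
```

View pics/c6.png

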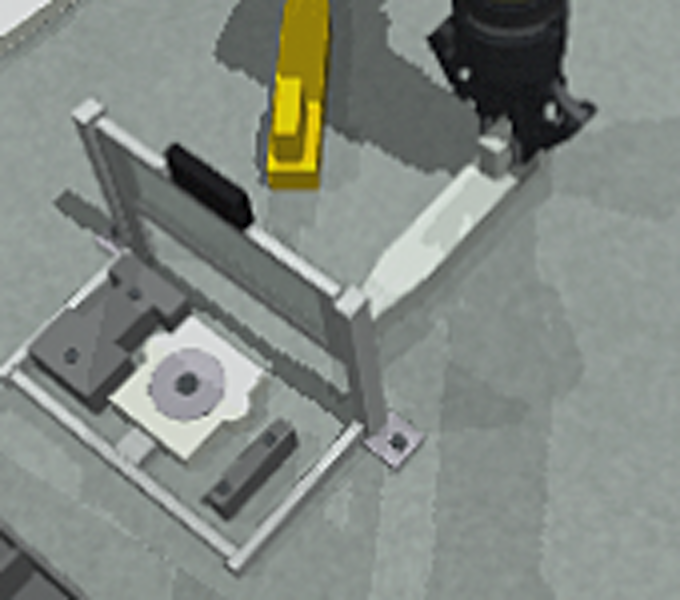

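View pics/w6.png

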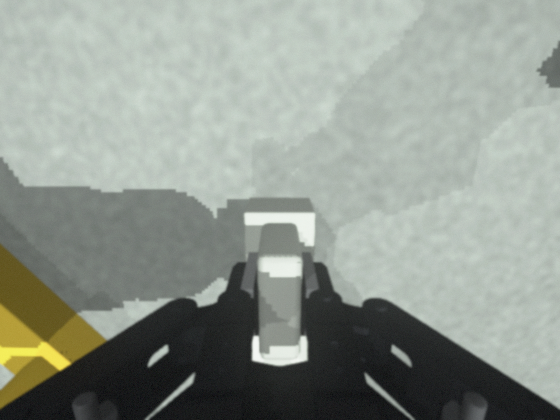

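```bash
python3 - <<'E'
from h import *
S=cal('scene')
z=lambda u,v:(140+u/4,170+v/4)
for n,u,v,h in [('wedge-y edge',450,185,30),('wedge-y edge',400,235,30),('w+y top edge',515,185,30),('w+y',470,225,30),('w+y',437,262,30),('w-y sh',392,240,30),('thin in near',278,420,30),('thin in far',205,496,30),('thin out near',297,436,30),('thin out far',225,518,30),('lug',246,405,20),('plate c',265,372,20),('plate c',185,457,20),('plate c',110,400,20),('notch edge thick',190,300,30),('thick',97,408,30),('thickedge2',132,365,30)]:
    print(n,onz(S,*z(u,v),h).round(1))
E
python3 - <<'E'
import cv2
im=cv2.imread('pics/c6f.png')
cv2.imwrite('pics/c6z.png',cv2.resize(im[210:310,145:245],None,fx=6,fy=6,interpolation=2))
E
```

```text
wedge-y edge [496.  -15.7  30. ]
wedge-y edge [549.7 -16.6  30. ]
w+y top edge [467.   20.7  30. ]
w+y [512.9  16.6  30. ]
w+y [550.3  17.6  30. ]
w-y sh [556.3 -18.3  30. ]
thin in near [706.4  12.6  30. ]
thin in far [774.5  12.1  30. ]
thin out near [707.  30.  30.]
thin out far [777.2  32.3  30. ]
lug [709.3 -15.5  20. ]
plate c [683.6 -22.2  20. ]
plate c [761.5 -21.1  20. ]
plate c [764.  -89.1  20. ]
notch edge thick [678.8 -95.5  30. ]
thick [775.4 -86.7  30. ]
thickedge2 [738.6 -91.1  30. ]
```

View pics/c6z.png

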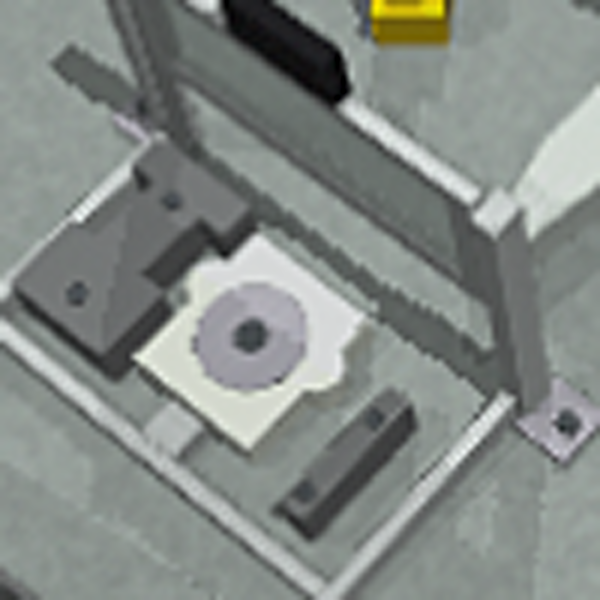

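Emit:
play_rows(steps=[[[-8,0,0],[0,0,0],255],[[-15,0,0],[0,0,0],255],[[-15,0,0],[0,0,0],255],[[-15,0,0],[0,0,0],255],[[-12,0,0],[0,0,0],255],[[-5,0,0],[0,0,0],255],[[0,0,0],[0,0,0],255],[[0,0,0],[0,0,0],255]])

```text
clock: 13.6
position: [511.9, 2.6, 34.3]
eef_rot: [0.017, -3.132, -0.002]
contact_force: [-12.1, -0.4, 16.6]
opening: 17.5
```

```bash
cat > look.py <<'E'
from h import *
import sys
st=manip.observe(); print(st['position'].round(1),st['contact_force'].round(1),st['opening']); M=R.from_rotvec(st['eef_rot']).as_matrix(); print(np.degrees(np.arctan2(M[1,0],M[0,0])),M[:,2].round(4))
im=manip.get_image('scene');cv2.imwrite(f'pics/{sys.argv[1]}f.png',im)
cv2.imwrite(f'pics/{sys.argv[1]}.png',cv2.resize(im[210:310,145:245],None,fx=6,fy=6,interpolation=2))
E
python3 look.py c7
```

```text
[511.9   2.6  34.3] [-12.1  -0.4  16.6] 17.477397750822355
-179.36489143399405 [-0.0092  0.0012 -1.    ]
```

View pics/c7.png

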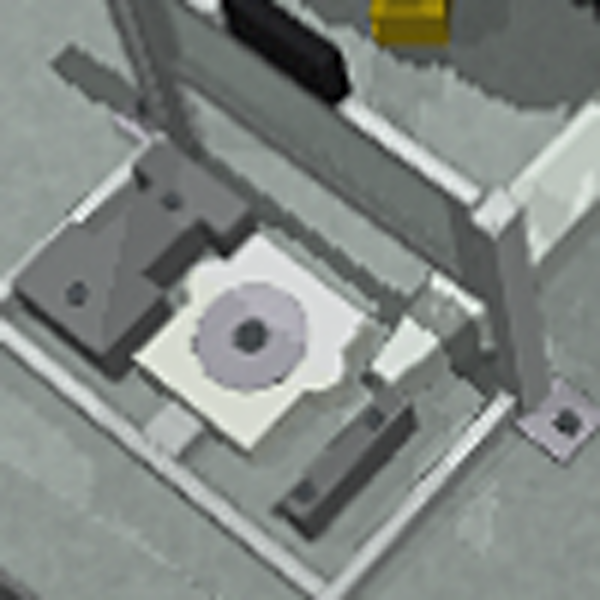

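Emit:
play_rows(steps=[[[8,0,-1],[0,0,0],255],[[0,0,0],[0,0,0],255],[[0,-2,0],[0,0,0.01],255],[[0,0,0],[0,0,0],255],[[0,0,0],[0,0,0],255]])

```text
clock: 14.15
position: [509.6, -0.8, 34.9]
eef_rot: [-0.001, -3.141, -0.0]
contact_force: [0.8, -0.0, -3.4]
opening: 17.2
```

```bash
python3 look.py c8
```

```text
[509.6  -0.8  34.9] [ 0.8 -0.  -3.4] 17.208059852357643
179.95643448575294 [-2.e-04  2.e-04 -1.e+00]
```

View pics/c8.png

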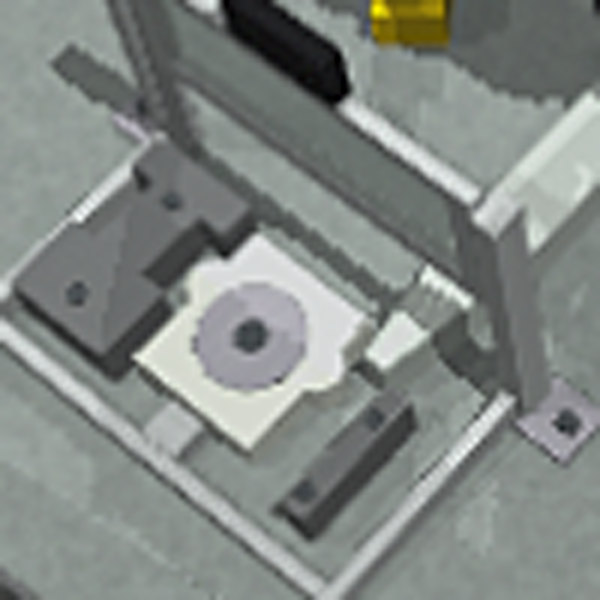

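```bash
python3 - <<'E'
from h import *
S=cal('scene')
for n,u,v,h in [('nose-',366,355,30),('nose+',391,372,30),('railin near',388,394,30),('railin far',278,510,30),('lug',343,375,20),('lug',330,388,20)]:
    print(n,onz(S,145+u/6,210+v/6,h).round(1))
E
```

```text
nose- [699.9  -6.1  30. ]
nose+ [699.    8.1  30. ]
railin near [707.5  14.2  30. ]
railin far [776.3  14.1  30. ]
lug [710.8 -11.6  20. ]
lug [719.  -11.8  20. ]
```

Emit:
play_rows(steps=[[[-4,0,0.5],[0,0,0],255],[[-6,0,0],[0,0,0],255],[[-6,0,0],[0,0,0],255],[[-4,0,0],[0,0,0],255],[[-2,0,0],[0,0,0],255],[[0,0,0],[0,0,0],255]])

```text
clock: 14.8
position: [531.8, -0.9, 34.8]
eef_rot: [0.001, 3.141, 0.0]
contact_force: [0.1, -0.3, -3.4]
opening: 17.4
```

Emit:
play_rows(steps=[[[-4,0,0.5],[0,0,0],255],[[-4,0,0],[0,0,0],255],[[-4,0,0],[0,0,0],255],[[-4,0,0],[0,0,0],255],[[-3,0,0],[0,0,0],255],[[-2,0,0],[0,0,0],255],[[0,0,0],[0,0,0],255],[[0,0,0],[0,0,0],255]])

```text
clock: 15.6
position: [551.7, -1.5, 34.4]
eef_rot: [-0.003, -3.14, 0.002]
contact_force: [-6.0, -3.4, 3.7]
opening: 17.0
```

Emit:
play_rows(steps=[[[-3,0,0],[0,0,0],255],[[-2,0,0],[0,0,0],255],[[-1,0,0],[0,0,0],255],[[0,0,0],[0,0,0],255],[[0,0,0],[0,0,0],255]])

```text
clock: 16.1
position: [557.0, -1.9, 34.4]
eef_rot: [-0.004, -3.139, 0.003]
contact_force: [-4.9, -3.8, 5.5]
opening: 17.2
```

```bash
python3 look.py c9
```

```text
[557.   -1.9  34.4] [-4.9 -3.8  5.5] 17.175175099782155
179.867001913869 [-0.0022 -0.0018 -1.    ]
```

View pics/c9.png

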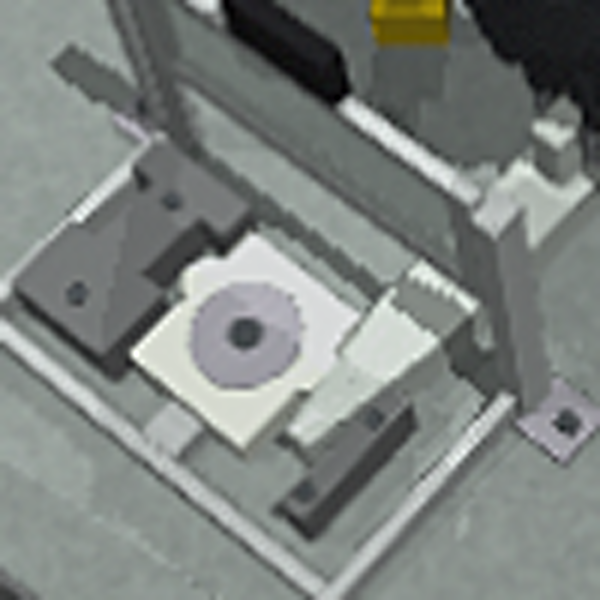

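Emit:
play_rows(steps=[[[-2,0,0],[0,0,0],255],[[-2,0,0],[0,0,0],255],[[-1,0,0],[0,0,0],255],[[0,0,0],[0,0,0],255],[[0,0,0],[0,0,0],255]])

```text
clock: 16.65
position: [561.6, -2.4, 34.4]
eef_rot: [-0.005, -3.139, 0.004]
contact_force: [-6.3, -5.4, 5.6]
opening: 17.6
```

Emit:
play_rows(steps=[[[-2,0,0],[0,0,0],255],[[-1,0,0],[0,0,0],255],[[0,0,0],[0,0,0],255],[[0,0,0],[0,0,0],255]])

```text
clock: 17.05
position: [564.4, -2.6, 34.4]
eef_rot: [-0.005, -3.138, 0.005]
contact_force: [-7.2, -5.2, 6.3]
opening: 17.2
```

Emit:
play_rows(steps=[[[-2,-1,0],[0,0,0],255],[[-1,0,0],[0,0,0],255],[[0,0,0],[0,0,0],255],[[0,0,0],[0,0,0],255]])

```text
clock: 17.45
position: [567.5, -3.4, 34.4]
eef_rot: [-0.005, -3.139, 0.004]
contact_force: [-6.4, -4.2, 6.6]
opening: 17.3
```

Emit:
play_rows(steps=[[[-2,0,0],[0,0,0],255],[[-1,0,0],[0,0,0],255],[[0,0,0],[0,0,0],255],[[0,0,0],[0,0,0],255]])

```text
clock: 17.85
position: [568.6, -3.5, 34.4]
eef_rot: [-0.005, -3.135, 0.005]
contact_force: [-11.0, -4.8, 10.4]
opening: 17.4
```

```bash
python3 look.py c10
```

```text
[568.6  -3.5  34.4] [-11.   -4.8  10.4] 17.357228090040582
179.8302255079535 [-0.0062 -0.003  -1.    ]
```

View pics/c10.png

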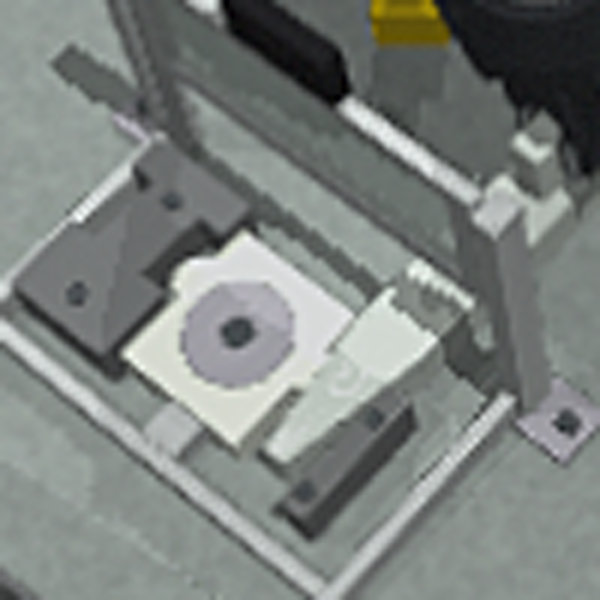

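Emit:
play_rows(steps=[[[-2,0,0],[0,0,0],255],[[0,0,0],[0,0,0],255],[[0,0,0],[0,0,0],255],[[0,0,0],[0,0,0],255]])

```text
clock: 18.3
position: [568.8, -3.6, 34.4]
eef_rot: [-0.005, -3.133, 0.005]
contact_force: [-15.0, -4.9, 13.1]
opening: 17.2
```

```bash
python3 look.py c11; python3 - <<'E'
from h import *
im=cv2.imread('pics/c11f.png')
cv2.imwrite('pics/c11z.png',cv2.resize(im[240:295,155:215],None,fx=10,fy=10,interpolation=2))
s=manip.get_image('side');cv2.imwrite('pics/s11.png',cv2.resize(s[140:300,270:440],None,fx=4,fy=3.7,interpolation=2))
E
```

```text
[568.8  -3.6  34.4] [-15.   -4.9  13.1] 17.215896714062584
179.8245990251266 [-0.009  -0.0031 -1.    ]
```

View pics/c11z.png

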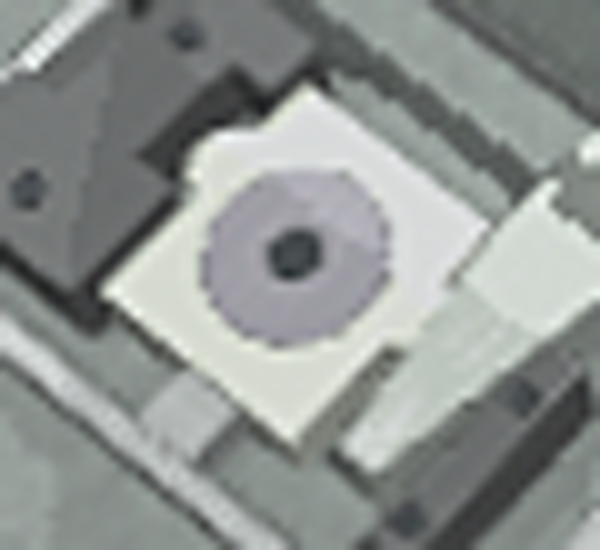

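View pics/s11.png

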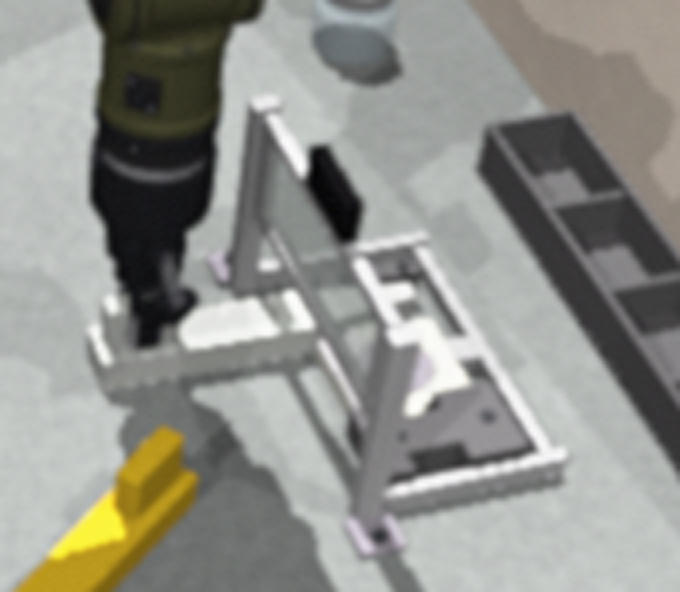

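```bash
python3 - <<'E'
from h import *
S=cal('scene')
def P(u,v,h): return onz(S,155+u/10,240+v/10,h)
for n,u,v,h in [('pl',100,290,20),('pl',312,83,20),('pr',490,228,20),('pr',297,442,20),('disc',295,253,20),('rail',175,185,30),('rail',72,295,30),('rail front',305,65,30)]: print(n,P(u,v,h).round(1))
C=cal('scene')
E
```

```text
pl [766.2 -96.5  20. ]
pl [685.7 -96.1  20. ]
pr [687.  -27.4  20. ]
pr [763.9 -24.3  20. ]
disc [725.4 -63.3  20. ]
rail [733.7 -98.1  30. ]
rail [773.8 -96.2  30. ]
rail front [685.6 -96.5  30. ]
```

Emit:
play_rows(steps=[[[0,0,0],[0,0,0],255],[[0,0,0],[0,0,0],255],[[0,0,0],[0,0,0],255],[[0,0,0],[0,0,0],255],[[0,0,0],[0,0,0],255]])

```text
clock: 18.9
position: [568.9, -3.6, 34.4]
eef_rot: [-0.005, -3.133, 0.005]
contact_force: [-14.9, -5.3, 12.9]
opening: 17.1
```

```bash
python3 - <<'E'
from h import *
st=manip.observe(); print(st['position'],st['contact_force'],st['opening'],st['clock'])
print(manip.hand_in())
E
```

```text
[568.85541577  -3.61648382  34.39099913] [-14.93945033  -5.29408878  12.93286562] 17.135632099930536 18.9
the job is handed in; nothing more can be done
None
```

The job is handed in at 18.9 s. The guard is up, and the wedge is jammed in the gap at the thin rail, still gripped and pushed in. I get no verdict back, so these are my own last checks:

- **Guard:** the images put it about 77 mm up by the bar's top height, against 80 mm for fully up. It stayed there after I let go.
- **Wedge:** the nose is about 95 mm behind the guard by arm position, inside the expected 88–102 mm. The forward push is about 15 N, and the last 2 mm of push moved it only 0.2 mm, so it is jammed. The grip is steady at 17.1 mm on the 18 mm fin. The gripper leans only about 0.5°, and the side view shows the wedge flat on the bench.
- **Plate:** it moved about 7 mm towards the thick rail and looks flush and square in the scene image. That check is good to only 1–2 mm, and the plate's contact forces were not measured directly.
- **Other things on the bench:** I kept clear of them and saw no contact, but I did not measure their positions again at the end.

**Less smooth moments:**
- **Lift:** the pull on the guard's bar reached about 35 N at the end of the lift.
- **First entry:** the nose touched the front of the thin rail at about 12 N. I backed off, shifted about 2 mm, straightened the heading and went in cleanly.
- **Downward press:** the fingers still press down on the wedge with about 13 N.

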